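# Press the end cap onto a film core with the hand screw press

## Robot

A 6-joint arm with a two-finger parallel gripper is mounted at the origin on a cart in front of the work surface, level with it; the furniture and walls round the work are solid. World frame = base frame: x ahead of the robot, y to its left, z up, the work surface at z = 0. Lengths are in m, angles in rad, forces in N, time in s.
With the tool pointing down it reaches from about 0.35 to 0.85 m from the base axis. Payload 8.1 kg.
Tool frame: the origin (TCP) lies midway between the tips of the shut fingers; the grasp point (between the pads) lies 19 mm behind it; x points along the fingers, y is the direction in which the jaws open and shut, and the axes are right-handed (so a half turn about x gives the same grasp; the last joint's range is limited). The gripper opens to 85 mm and grips with 20 to 120 N. Pads are 22 mm wide; open, the fingers measure 114 mm over their backs; the gripper's body (76 mm by 85 mm) begins 54 mm behind the grasp point. The pads swing forward as they close: fully open they stand 13 mm farther back than shut.
Start: joints at [1.181, 0.13, 1.488, -0, 1.523, -0.085], TCP at [0.18, 0.572, 0.231] pointing down, gripper open.
Joint ranges: [-2.96, 2.96], [-0.89, 2.26], [0.02, 2.5], [-1.34, 4.48], [0, 2.73], [-2.66, 2.66]. Speed limits (rad/s): [2.39, 2.39, 2.79, 3.14, 3.14, 3.14].

## Interface

Orientations are given as a rotation vector (axis times angle).
In Python, from bench import robot gives the robot as it stands. The module is installed in compiled form; this text tells all that it offers.
- The arm moves only by the shell command python3 -m jog 'ROWS' [FORCE]. ROWS is JSON, a list of rows, each a list of 3 entries, a list of its own where there are three numbers: the shift along the world's x, y, z in cm, then the turn about the world's z in degrees, then the finger opening in cm, from 0 to 8.54. In form: [[[tx, ty, tz], turn, fingers], ...]. A call has 1 to 8 rows; each row is the pose to reach, as a shift and turn from the pose measured when the call began; what a row does not reach only later rows make up. A row lasts 1/12 s, in which the tool goes at most 41.7 mm and 7.16 degrees, less where a joint would pass 70% of its speed; a pose out of reach is approached as far as the arm can. A call with a gripper value outside its range is refused whole. The fingers move at their own pace and stop on an object; FORCE is the grip in N (left out, the last holds). Time passes only in rows, so rows that repeat a pose let the fingers close. It gives the time, the measured TCP pose, the force and the opening at its end, in the units of the state.
- robot.observe(): the state, without advancing time (a new reading comes with each control period).
- robot.camera(name): name is "scene" or "top" or "wrist"; returns the picture (480x640x3 uint8, red, green, blue); there is no depth.
- robot.camera_params(name): a dict with "intrinsics" (3x3 intrinsics, pixels), "eye" and "attitude" of the camera in the world. Camera axes: x right, y down, z forward; pixel columns grow to the right and rows downward; lengths in m; the calibration is good to about 2 mm. A picture is of the moment at which its call begins: read the wrist's pose just before it. camera_params takes no time and is no camera call; for the wrist camera it gives the pose at the moment of the call.
- robot.finish_job(): hands the job in, once; it reports no verdict.
The state is a dict: "time_s": time; "joint_positions": joint angles; "qvel": joint speeds; "joint_efforts": joint torques, N m; "eef_pos": TCP position; "orientation": TCP orientation; "wrist_force": force on the tool from outside, world axes, zero at the start; "ft_torque": the same for the moment, N m; "opening": opening from 0.0 (shut) to 1.0 (fully open).
Only numpy, scipy, OpenCV 4.12 (cv2) and the standard library are available. Lean on these libraries where they do the work, as an engineer would, in place of code of your own. Each camera call takes 0.05 s, during which the arm holds its last target.

## Task

The glued end cap of the film core is only started. Crank the press up far enough for the cap to pass, slide the sled with the core along the bed, without lifting it, up to the end stop so that the core stands under the pressure plate, then crank the press down until the cap is fully home and leave it clamped under the plate while the glue sets. Leave the spare cap and the loupe near the bench's front edge alone.

Things in the scene. Friction and masses are not known exactly. Their poses are not given: they have to be found in the camera images.
- press: Fixed grey-green cast bench screw press, footprint 206 x 286 mm. Origin on the bench below the screw's axis; z up, y along the bed, x to the column. Bed top at z = 32 mm, y = -198 (loading end) to +78; guide rails to z = 40, inner faces at x = +-45.5. Column x = 66 to 118, y = -31 to 31; its arm, z = 142 to 184, reaches over the bed to x = -34.
- bed_press_mark (a point): Point on the bed top straight below the screw's axis (press x = y = 0, z = 32 mm): where the sled's middle belongs. On the rail at the press's -x side a green line marks this place, a red line 115 mm to -y the loading place.
- bed_end_stop (a point): Middle of the end stop's face, 56 mm from the press mark to press +y: a dark block across the bed, its top 50 mm above the bench. The sled's plate butts against it when the sled's middle is on the press mark.
- crank (a joint): Crank angle, rad, 0 (fully raised) to 17.3 (lowest). Grows clockwise seen from above, which lowers screw, plate and crank by 10 mm a turn. Starts at 14.2 to 16.8. Below 5.6 the plate clears the started cap (1.8 mm to spare at 4.5). With the core below, it meets the cap at 5.6, the cap is home at 12, then springs yield (14 N, 31 N at 17.3). Stays where left; needs 2 to 4 N at the handle.
- crank_handle (a point): Centre of the crank's upright black grip, 25 mm in diameter, 62 mm tall, free to spin on its pin. It circles the screw's axis (press x = y = 0) at 65 mm radius; at joint value 0 it stands at the press's -x side, 262 mm above the bench, and 1.59 mm lower per rad. The crank arm lies 35 to 47 mm below this point, the hub's top 26 mm below.
- plate: Round steel pressure plate, 60 mm in diameter, 10 mm thick, hung on yellow springs under the screw. Origin at the centre of its underside, 108 mm above the bench minus 1.59 mm per rad of the crank.
- sled: Loose aluminium sled, plate 86 mm across the bed, 110 along it, 10 thick, 0.6 to 1 kg; origin at the centre of its underside, axes like the press's. Lies on the bed between the rails, 2.5 mm play each side. An upright brown film core, 63 mm in diameter, top 52 mm above the origin, is fixed on its middle. A 30 mm wide tongue runs to -y. Starts within 10 mm of the loading mark.
- sled_handle (a point): Centre of the sled's upright black handle, a round post about 22 mm in diameter and 54 mm tall, fixed on the tongue 150 mm from the sled's middle to -y. It stands from 29 mm below to 25 mm above this point, which is 71 mm above the bench.
- cap_top (a point): Centre of the top of the dark plastic end cap, 63 mm in diameter, started in the core's upper end: 99 mm above the bench at first, 89 mm when home.
- cap (a joint): How far the cap has been pressed in: 0 at first, 0.010 m when home. It takes about 10 N from above and stays where it is.
- spare_cap_a: Spare dark end cap lying upturned on the bench at its front left corner, left of the press, 63 mm in diameter, 22 mm high, origin under its centre. To be left alone.
- loupe: Small black stand loupe, 39 mm in diameter, 38 mm high, standing in front of the press near the bench's front edge; origin under its centre. To be left alone.

How it is judged:
On the way, in this order (a step that is already met when the one before it is completed fails the run):
1. the press is cranked up until the plate clears the started cap (value of joint crank below 5.7 rad), for 0.1 s.
2. the sled stands at the end stop, under the screw (within 6 mm) (y of sled in the frame of press above -0.006 m and value of joint cap below 0.006 m), for 0.1 s.
At the end, for the whole second after the job is handed in: the cap is pressed in to within 1 mm of fully home, the plate still presses on it with more than 5 N, the sled rests flat on the bed within 6 mm of the end stop (value of joint cap above 0.009 m and contact force between plate and sled above 5 N and y of sled in the frame of press above -0.006 m and z of sled in the frame of press below 0.036 m and linear speed of sled below 0.01 m/s); the robot touches nothing.
It fails at once if the sled is lifted more than 6 mm off the bed (z of sled in the frame of press above 0.038 m).
It fails at once if the spare cap or the loupe is pushed more than 30 mm (distance of any of spare_cap_a, loupe from where it was at the start of the episode above 0.03 m).
It also fails if it takes over 72 s, if anything falls off the work surface, if the arm or the gripper's body presses on something with over 40 N, if the wrist force passes 120 N, or if a joint passes its speed limit or range.

## Working session

There is one attempt and no reset: what is moved stays moved. The work goes in short steps, Python scripts to look and compute and a shell command to move; the robot and the scene stay as the last step left them, time stands still between calls to the robot, and variables do not carry over. Pictures are saved under pics/ and viewed, and the job is handed in when it is done.

```bash
mkdir -p pics; cat > h.py <<'E'
import numpy as np, cv2
from bench import robot
from scipy.spatial.transform import Rotation as R
def shot(n,f):
    p=robot.camera_params(n); im=robot.camera(n); cv2.imwrite('pics/'+f,im[:,:,::-1]); return im,p
def att(p):
    a=np.array(p['attitude'],float)
    return a if a.shape==(3,3) else R.from_rotvec(a).as_matrix()
def ray(p,u,v,z):
    d=att(p)@np.linalg.inv(np.array(p['intrinsics']))@np.array([u,v,1.]); e=np.array(p['eye'])
    return e+d*(z-e[2])/d[2]
def proj(p,X):
    c=np.array(p['intrinsics'])@(att(p).T@(np.array(X)-np.array(p['eye']))); return c[:2]/c[2]
E
python3 - <<'E'
from h import *
for n in ('scene','top'):
    im,p=shot(n,n+'0.png'); print(n,p)
print(robot.observe())
E
```

```text
scene {'intrinsics': array([[503.39111738,   0.        , 325.02906675],
       [  0.        , 503.39111738, 236.03902208],
       [  0.        ,   0.        ,   1.        ]]), 'eye': array([ 0.00253616, -0.21293397,  0.82431374]), 'attitude': array([-2.10876465,  1.25926227, -0.52149455])}
top {'intrinsics': array([[542.85549278,   0.        , 315.15593014],
       [  0.        , 542.85549278, 240.38521411],
       [  0.        ,   0.        ,   1.        ]]), 'eye': array([0.42367511, 0.03118946, 1.41354286]), 'attitude': array([-2.19217952,  2.15483281, -0.05820967])}
{'time_s': 0.1, 'joint_positions': array([ 1.18060466e+00,  1.31101216e-01,  1.48915377e+00,  2.15326691e-05,
        1.52299026e+00, -8.53852391e-02]), 'qvel': array([-3.05478608e-04, -1.88696112e-03, -1.36971606e-03, -1.17834680e-03,
       -1.38449113e-03, -1.04215524e-05]), 'joint_efforts': array([ 2.77770268e-03, -5.70944667e+01, -5.01947272e+01,  1.07279773e-04,
        7.82333838e-03,  7.05536468e-05]), 'eef_pos': array([0.17984343, 0.57190637, 0.23034914]), 'orientation': array([ 0.23797962,  1.55793584, -0.24050266]), 'wrist_force': array([-0.19951157,  0.08063818,  0.34535737]), 'ft_torque': array([-0.01760022, -0.06409729, -0.02428067]), 'opening': 0.9995193663943286}
```

View pics/scene0.png

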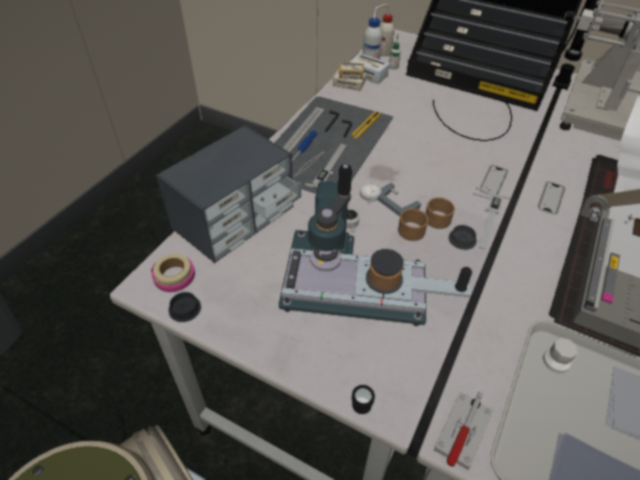

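View pics/top0.png

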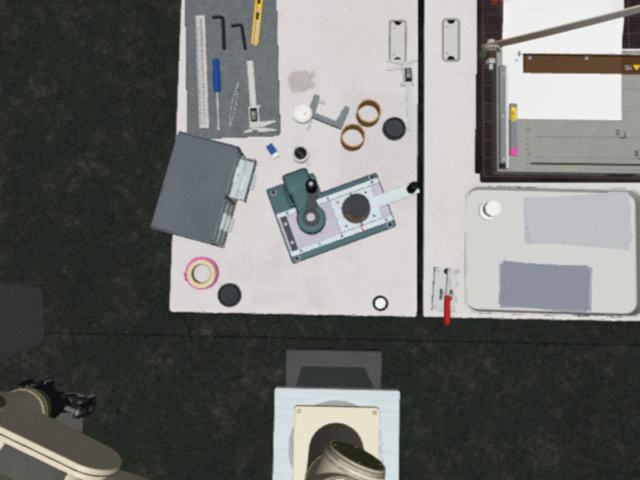

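```bash
python3 - <<'E'
import cv2
a=cv2.imread('pics/top0.png')[160:275,255:430]; cv2.imwrite('pics/topz.png',cv2.resize(a,None,fx=4.5,fy=4.5,interpolation=cv2.INTER_CUBIC))
a=cv2.imread('pics/scene0.png')[155:325,275:475]; cv2.imwrite('pics/scenez.png',cv2.resize(a,None,fx=3.5,fy=3.5,interpolation=cv2.INTER_CUBIC))
E
```

```text
(no output)
```

View pics/topz.png

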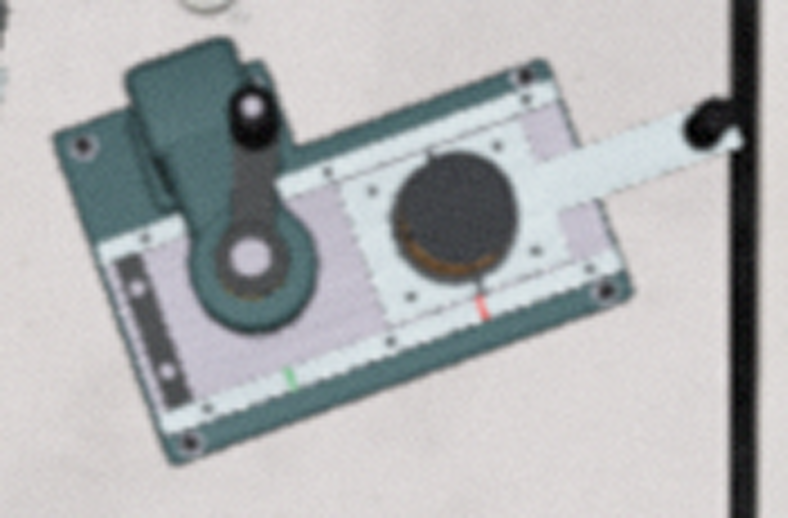

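View pics/scenez.png

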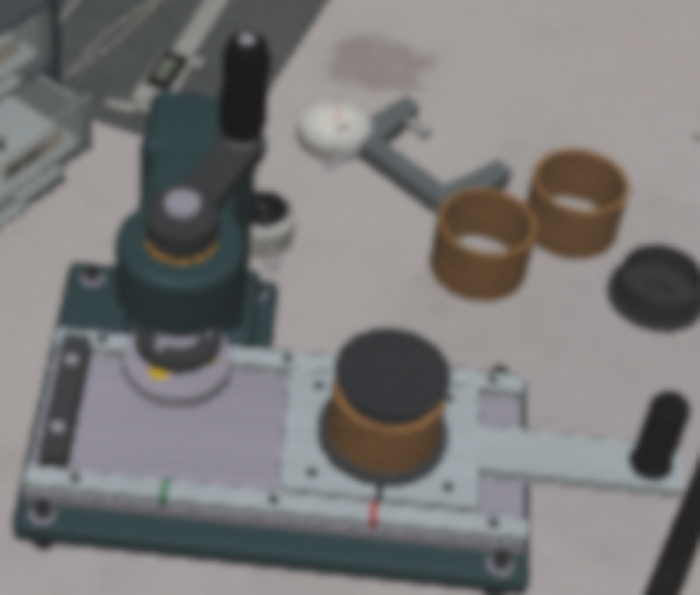

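```bash
python3 - <<'E'
from h import *
o=robot.observe(); M=R.from_rotvec(o['orientation']).as_matrix(); print('tool axes cols\n',M.round(3))
for n,box in (('top',(255,160,430,275)),('scene',(275,155,475,325))):
    im=cv2.imread(f'pics/{n}0.png'); p=robot.camera_params(n)
    f=im.astype(float); b,g,r=f[...,0],f[...,1],f[...,2]
    x0,y0,x1,y1=box
    W={'red':np.clip(r-np.maximum(g,b)-25,0,None),'green':np.clip(g-np.maximum(r,b)-18,0,None)}
    P={}
    for k,w in W.items():
        m=np.zeros_like(w); m[y0:y1,x0:x1]=w[y0:y1,x0:x1]
        if k=='red' :
            # exclude brown: need high blue
            m[b<90]=0
        nb,l,s,c=cv2.connectedComponentsWithStats((m>0).astype('uint8'))
        i=1+np.argmax(s[1:,4]); mm=m*(l==i); ys,xs=np.nonzero(mm); ww=mm[ys,xs]
        u,v=(xs*ww).sum()/ww.sum(),(ys*ww).sum()/ww.sum()
        P[k]=ray(p,u,v,.04); print(n,k,(round(u,1),round(v,1)),s[i,4],P[k].round(4))
    d=P['green']-P['red']; print('dist',np.hypot(*d[:2]),'press y yaw',np.degrees(np.arctan2(d[1],d[0])))
p=robot.camera_params('top'); 
f=lambda u,v:(u/4.5+255-.4,v/4.5+160-.4)
print('hub',ray(p,*f(250,257),.211),'grip top',ray(p,*f(254,107),.268),'cap',ray(p,*f(457,214),.099))
p=robot.camera_params('scene'); f=lambda u,v:(u/3.5+275-.4,v/3.5+155-.4)
print('hub',ray(p,*f(182,203),.211),'grip top',ray(p,*f(247,40),.268),'cap',ray(p,*f(391,372),.099),'sledh',ray(p,*f(675,403),.096))
E
```

```text
tool axes cols
 [[-0.001  0.3    0.954]
 [-0.002  0.954 -0.3  ]
 [-1.    -0.002 -0.   ]]
top red (np.float64(361.7), np.float64(228.1)) 13 [ 0.5589 -0.0571  0.04  ]
top green (np.float64(319.1), np.float64(243.5)) 9 [0.5178 0.0504 0.04  ]
dist 0.11509345671515334 press y yaw 110.92238580211647
scene red (np.float64(381.3), np.float64(300.6)) 14 [ 0.5619 -0.0563  0.04  ]
scene green (np.float64(322.0), np.float64(293.0)) 1 [0.5233 0.0517 0.04  ]
dist 0.1146816006034029 press y yaw 109.62013537456156
hub [0.56564155 0.06899808 0.211     ] grip top [0.63047731 0.06664067 0.268     ] cap [ 0.60402282 -0.03913826  0.099     ]
hub [0.5670724  0.06891836 0.211     ] grip top [0.63329808 0.06856492 0.268     ] cap [ 0.60911037 -0.03951128  0.099     ] sledh [ 0.66523277 -0.18145448  0.096     ]
```

```bash
python3 -m jog '[[[3,-4,4],0,8.5],[[6,-7,8],0,8.5],[[8.5,-10,11],0,8.5],[[11,-13,12],0,8.5],[[14,-16,12],0,8.5],[[17,-19,12],0,8.5],[[20,-22,12],0,8.5],[[23,-25,12],0,8.5]]' 40; python3 -m jog '[[[3,-3,0],0,8.5],[[6,-6,0],0,8.5],[[9,-9,0],0,8.5],[[12,-12,0],0,8.5],[[14.7,-15,0],0,8.5],[[17.5,-18,0],0,8.5],[[20,-21,0],0,8.5],[[21.8,-24,0],0,8.5]]'
```

```text
time_s: 0.77
eef_pos: [0.3811, 0.3503, 0.3497]
orientation: [0.238, 1.557, -0.24]
wrist_force: [1.1, 0.5, 0.1]
opening: 0.99
time_s: 1.43
eef_pos: [0.6005, 0.108, 0.3486]
orientation: [0.238, 1.558, -0.241]
wrist_force: [1.3, 0.1, -0.9]
opening: 0.996
```

```bash
python3 -m jog '[[[1.5,-2,0],0,8.5],[[3.1,-4,0],0,8.5],[[3.1,-4,0],0,8.5]]'; python3 - <<'E'
from h import *
im,p=shot('wrist','w1.png'); print(p)
for X in ([.631,.067,.267],[.566,.069,.211]): print(proj(p,X))
shot('scene','s1.png')
E
```

```text
time_s: 1.68
eef_pos: [0.6331, 0.0636, 0.3466]
orientation: [0.24, 1.56, -0.246]
wrist_force: [0.2, -0.1, -0.0]
opening: 0.996
{'intrinsics': array([[369.08160945,   0.        , 321.38833748],
       [  0.        , 369.08160945, 243.53515431],
       [  0.        ,   0.        ,   1.        ]]), 'eye': array([0.55770195, 0.08711768, 0.48904386]), 'attitude': array([2.32106998, 1.6943498 , 0.26509736])}
[327.53467325 249.02188148]
[302.35470288 142.80789219]
```

View pics/w1.png

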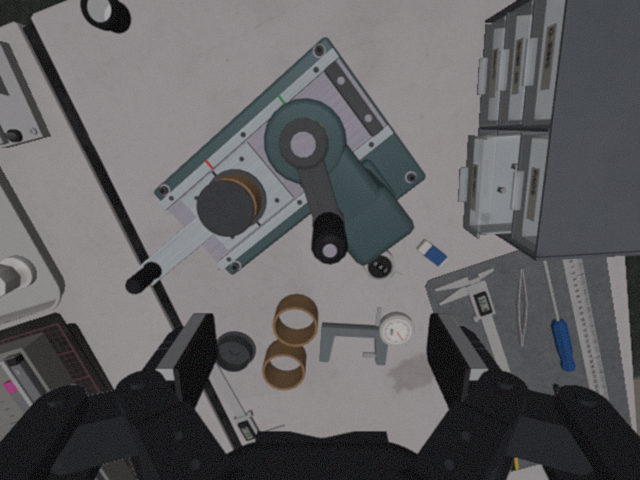

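View pics/s1.png

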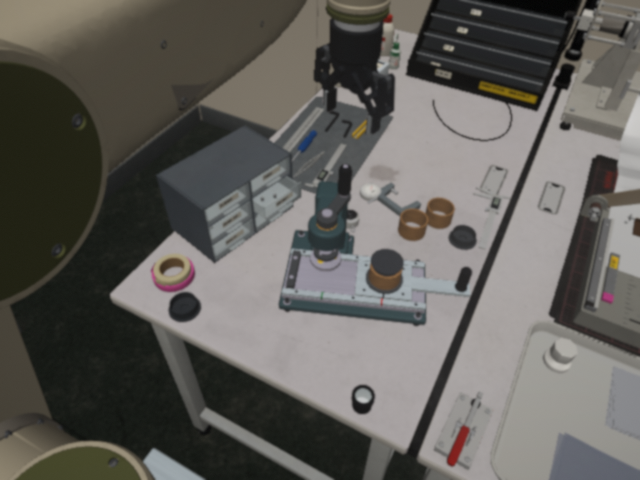

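```bash
python3 - <<'E'
from h import *
p=robot.camera_params('wrist'); im=cv2.imread('pics/w1.png')
g=cv2.cvtColor(im,cv2.COLOR_BGR2GRAY)
def cen(x0,y0,x1,y1,t):
    s=(g[y0:y1,x0:x1]>t).astype('uint8'); n,l,st,c=cv2.connectedComponentsWithStats(s); i=1+np.argmax(st[1:,4]); return c[i]+[x0,y0],st[i,4]
a=cen(322,238,342,262,100); b=cen(292,132,314,156,120); print(a,b)
print(ray(p,*a[0],.267),ray(p,*b[0],.211),robot.observe()['eef_pos'])
E
```

```text
(array([329.42857143, 250.17857143]), np.int32(140)) (array([302.63386728, 143.91075515]), np.int32(437))
[0.63080557 0.07158561 0.267     ] [0.56525305 0.07256381 0.211     ] [0.63158446 0.06714456 0.3473802 ]
```

```bash
python3 -m jog '[[[0,0,-4],0,8.5],[[0,0,-8],0,8.5],[[0,0,-11],0,8.5],[[0,0,-12.2],0,6],[[0,0,-12.2],0,3],[[0,0,-12.2],0,1.5],[[0,0,-12.2],0,1.5],[[0,0,-12.2],0,1.5]]' 40; python3 -m jog '[[[0,0,0],0,1.5],[[0,0,0],0,1.5],[[0,0,0],0,1.5],[[0,0,0],0,1.5],[[0,0,0],0,1.5]]' 40
```

```text
time_s: 2.45
eef_pos: [0.6332, 0.0675, 0.229]
orientation: [0.24, 1.555, -0.241]
wrist_force: [1.3, 3.9, 2.1]
opening: 0.294
time_s: 2.87
eef_pos: [0.6332, 0.0675, 0.2292]
orientation: [0.24, 1.555, -0.241]
wrist_force: [-0.3, 0.3, -3.9]
opening: 0.273
```

```bash
python3 - <<'E'
from h import *
o=robot.observe(); print(o['eef_pos'],o['wrist_force'],o['opening'],o['joint_positions'])
shot('wrist','w2.png')
E
```

```text
[0.6332341  0.06750429 0.22924625] [-0.30971482  0.30898747 -3.85608165] 0.2734359895701026 [ 2.62232674e-02  2.27999109e-01  1.38265549e+00 -8.84782994e-04
  1.52859909e+00 -1.23789093e+00]
```

View pics/w2.png

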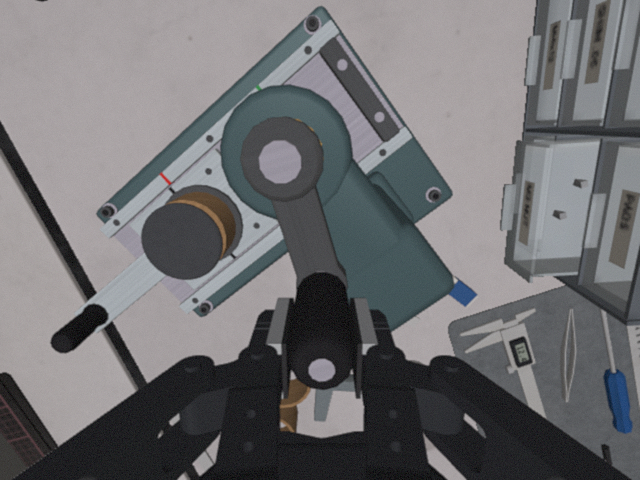

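```bash
cat >> h.py <<'E'
def arc(a0,dt,n,r=6.5):
    a0=np.radians(a0)
    for k in range(1,n+1):
        t=np.radians(dt*k); print([round(100*0+r*(np.cos(a0+t)-np.cos(a0)),2),round(r*(np.sin(a0+t)-np.sin(a0)),2),round(.159*t,2)],end=' ')
    print()
E
python3 - <<'E'
from h import *
p=robot.camera_params('wrist'); im=cv2.imread('pics/w2.png')
g=cv2.cvtColor(im,cv2.COLOR_BGR2GRAY)
def cen(x0,y0,x1,y1,t):
    s=(g[y0:y1,x0:x1]>t).astype('uint8'); n,l,st,c=cv2.connectedComponentsWithStats(s); i=1+np.argmax(st[1:,4]); return c[i]+[x0,y0],st[i,4]
a=cen(305,355,340,385,100); b=cen(255,138,305,185,120); print(a,b)
A=ray(p,*a[0],.267);B=ray(p,*b[0],.211); d=A-B
print(A,B,np.hypot(*d[:2]),np.degrees(np.arctan2(d[1],d[0])))
for a in (-2,):arc(a,15,8)
E
```

```text
(array([321.32762313, 369.66809422]), np.int32(467)) (array([279.73725212, 161.47875354]), np.int32(1412))
[0.63232336 0.06664508 0.267     ] [0.5670266 0.0687974 0.211    ] 0.06533222344645488 -1.8879096482952478
[np.float64(-0.16), np.float64(1.69), np.float64(0.04)] [np.float64(-0.76), np.float64(3.28), np.float64(0.08)] [np.float64(-1.74), np.float64(4.66), np.float64(0.12)] [np.float64(-3.05), np.float64(5.74), np.float64(0.17)] [np.float64(-4.6), np.float64(6.44), np.float64(0.21)] [np.float64(-6.27), np.float64(6.72), np.float64(0.25)] [np.float64(-7.96), np.float64(6.56), np.float64(0.29)] [np.float64(-9.55), np.float64(5.97), np.float64(0.33)]
```

```bash
python3 -m jog '[[[-0.16,1.69,0.04],0,1.5],[[-0.76,3.28,0.08],0,1.5],[[-1.74,4.66,0.12],0,1.5],[[-3.05,5.74,0.17],0,1.5]]'; python3 -m jog '[[[0,0,0],0,1.5]]'
```

```text
time_s: 3.25
eef_pos: [0.6023, 0.1249, 0.2309]
orientation: [0.24, 1.555, -0.242]
wrist_force: [-2.7, -9.9, -1.7]
opening: 0.278
time_s: 3.33
eef_pos: [0.6, 0.1261, 0.231]
orientation: [0.237, 1.557, -0.243]
wrist_force: [-3.3, -3.2, -4.7]
opening: 0.271
```

```bash
cat >> h.py <<'E'
def plan(dt,n=8,C=(.568,.0697),tgt=None):
    o=robot.observe(); e=o['eef_pos']; d=e[:2]-np.array(C); a=np.arctan2(d[1],d[0])
    print('r',np.hypot(*d)*1e3,'ang',np.degrees(a),'z',e[2],'F',o['wrist_force'].round(1),'q1',o['joint_positions'].round(2),o['time_s'])
    out=[]
    for k in range(1,n+1):
        t=a+np.radians(dt*k); s=100*(np.array(C)+.065*np.array([np.cos(t),np.sin(t)])-e[:2])
        out.append(f"[[{s[0]:.2f},{s[1]:.2f},{.159*np.radians(dt*k):.2f}],0,1.5]")
    print(','.join(out))
E
python3 -c "
from h import *
plan(20)"
```

```text
r 64.83761200251075 ang 60.44450364970349 z 0.23096826569947027 F [-3.3 -3.2 -4.7] q1 [ 0.13  0.17  1.45 -0.    1.53 -1.14] 3.3333
[[-2.12,0.77,0.06],0,1.5],[[-4.38,0.75,0.11],0,1.5],[[-6.49,-0.04,0.17],0,1.5],[[-8.21,-1.50,0.22],0,1.5],[[-9.32,-3.46,0.28],0,1.5],[[-9.70,-5.69,0.33],0,1.5],[[-9.29,-7.91,0.39],0,1.5],[[-8.14,-9.86,0.44],0,1.5]
```

```bash
python3 -m jog '[[[-2.12,0.77,0.06],0,1.5],[[-4.38,0.75,0.11],0,1.5],[[-6.49,-0.04,0.17],0,1.5],[[-8.21,-1.5,0.22],0,1.5],[[-9.32,-3.46,0.28],0,1.5],[[-9.7,-5.69,0.33],0,1.5],[[-9.29,-7.91,0.39],0,1.5],[[-8.14,-9.86,0.44],0,1.5]]';  python3 -c "
from h import *
plan(20)"
```

```text
time_s: 4.0
eef_pos: [0.5175, 0.028, 0.2354]
orientation: [0.238, 1.557, -0.24]
wrist_force: [7.0, 9.8, -8.6]
opening: 0.277
r 65.4962872072967 ang -140.399102404459 z 0.23536745016176694 F [ 7.   9.8 -8.6] q1 [-0.04 -0.09  1.71 -0.    1.53 -1.31] 4.0
[[1.76,-1.43,0.06],0,1.5],[[3.87,-2.22,0.11],0,1.5],[[6.13,-2.23,0.17],0,1.5],[[8.26,-1.48,0.22],0,1.5],[[10.00,-0.04,0.28],0,1.5],[[11.14,1.91,0.33],0,1.5],[[11.55,4.13,0.39],0,1.5],[[11.17,6.36,0.44],0,1.5]
```

```bash
python3 -m jog '[[[1.76,-1.43,0.06],0,1.5],[[3.87,-2.22,0.11],0,1.5],[[6.13,-2.23,0.17],0,1.5],[[8.26,-1.48,0.22],0,1.5],[[10,-0.04,0.28],0,1.5],[[11.14,1.91,0.33],0,1.5],[[11.55,4.13,0.39],0,1.5],[[11.17,6.36,0.44],0,1.5]]';  python3 -c "
from h import *
plan(20)"
```

```text
time_s: 4.67
eef_pos: [0.6296, 0.0919, 0.2398]
orientation: [0.238, 1.557, -0.241]
wrist_force: [-11.1, -8.4, 0.3]
opening: 0.277
r 65.49114938675639 ang 19.843300941722386 z 0.2398040579455618 F [-11.1  -8.4   0.3] q1 [ 0.07  0.22  1.37 -0.    1.55 -1.2 ] 4.6667
[[-1.17,1.94,0.06],0,1.5],[[-2.89,3.40,0.11],0,1.5],[[-5.01,4.18,0.17],0,1.5],[[-7.27,4.18,0.22],0,1.5],[[-9.39,3.41,0.28],0,1.5],[[-11.13,1.97,0.33],0,1.5],[[-12.26,0.02,0.39],0,1.5],[[-12.66,-2.21,0.44],0,1.5]
```

```bash
python3 -m jog '[[[-1.17,1.94,0.06],0,1.5],[[-2.89,3.4,0.11],0,1.5],[[-5.01,4.18,0.17],0,1.5],[[-7.27,4.18,0.22],0,1.5],[[-9.39,3.41,0.28],0,1.5],[[-11.13,1.97,0.33],0,1.5],[[-12.26,0.02,0.39],0,1.5],[[-12.66,-2.21,0.44],0,1.5]]';  python3 -c "
from h import *
plan(20)"
```

```text
time_s: 5.33
eef_pos: [0.5027, 0.0704, 0.2443]
orientation: [0.237, 1.553, -0.239]
wrist_force: [18.4, 2.7, -13.1]
opening: 0.277
r 65.33945209624902 ang 179.39694089223656 z 0.24430504145006424 F [ 18.4   2.7 -13.1] q1 [ 0.04 -0.13  1.73 -0.    1.54 -1.23] 5.3333
[[0.40,-2.23,0.06],0,1.5],[[1.51,-4.19,0.11],0,1.5],[[3.22,-5.66,0.17],0,1.5],[[5.34,-6.46,0.22],0,1.5],[[7.59,-6.48,0.28],0,1.5],[[9.72,-5.73,0.33],0,1.5],[[11.47,-4.30,0.39],0,1.5],[[12.62,-2.36,0.44],0,1.5]
```

```bash
python3 -m jog '[[[0.4,-2.23,0.06],0,1.5],[[1.51,-4.19,0.11],0,1.5],[[3.22,-5.66,0.17],0,1.5],[[5.34,-6.46,0.22],0,1.5],[[7.59,-6.48,0.28],0,1.5],[[9.72,-5.73,0.33],0,1.5],[[11.47,-4.3,0.39],0,1.5],[[12.62,-2.36,0.44],0,1.5]]';  python3 -c "
from h import *
plan(15,2)"
```

```text
time_s: 6.0
eef_pos: [0.6295, 0.0464, 0.2487]
orientation: [0.238, 1.554, -0.241]
wrist_force: [-9.8, 0.3, -0.5]
opening: 0.278
r 65.75242087527637 ang -20.797078617560526 z 0.24868420605170907 F [-9.8  0.3 -0.5] q1 [-0.01  0.2   1.37 -0.    1.56 -1.27] 6.0
[[0.32,1.68,0.04],0,1.5],[[0.27,3.37,0.08],0,1.5]
```

```bash
python3 -m jog '[[[0.32,1.68,0.04],0,1.5],[[0.27,3.37,0.08],0,1.5],[[0.27,3.37,0.08],0,1.5],[[0.27,3.37,0.08],0,1.5]]'; python3 -m jog '[[[0,0,0],0,8.5],[[0,0,0],0,8.5],[[0,0,0],0,8.5],[[0,0,0],0,8.5],[[0,0,2],0,8.5],[[0,0,5],0,8.5],[[0,0,8],0,8.5],[[0,0,10],0,8.5]]'; python3 - <<'E'
from h import *
shot('wrist','w3.png');shot('top','t3.png');print(robot.camera_params('wrist'))
a=cv2.imread('pics/t3.png')[160:275,255:430]; cv2.imwrite('pics/t3z.png',cv2.resize(a,None,fx=4.5,fy=4.5,interpolation=cv2.INTER_CUBIC))
plan(0,0)
E
```

```text
time_s: 6.33
eef_pos: [0.632, 0.0816, 0.2496]
orientation: [0.237, 1.554, -0.238]
wrist_force: [1.2, 2.5, -5.0]
opening: 0.277
time_s: 7.0
eef_pos: [0.6325, 0.0811, 0.3534]
orientation: [0.238, 1.55, -0.238]
wrist_force: [0.7, -0.7, 0.3]
opening: 0.996
{'intrinsics': array([[369.08160945,   0.        , 321.38833748],
       [  0.        , 369.08160945, 243.53515431],
       [  0.        ,   0.        ,   1.        ]]), 'eye': array([0.55587615, 0.10400276, 0.49713056]), 'attitude': array([2.30952278, 1.69421494, 0.28611619])}
r 66.75780077321815 ang 9.927487908330605 z 0.3559062313347288 F [1.1 0.1 1.2] q1 [ 0.05  0.21  1.18 -0.    1.74 -1.22] 7.1
```

View pics/w3.png

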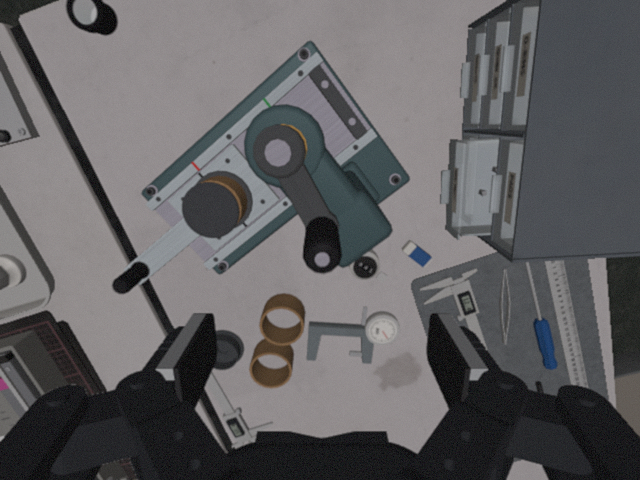

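```bash
python3 - <<'E'
from h import *
p={'intrinsics': np.array([[369.08160945,0,321.38833748],[0,369.08160945,243.53515431],[0,0,1]]),'eye': np.array([0.55587615, 0.10400276, 0.49713056]), 'attitude': np.array([2.30952278, 1.69421494, 0.28611619])}
im=cv2.imread('pics/w3.png'); g=cv2.cvtColor(im,cv2.COLOR_BGR2GRAY)
s=(g[255:300,105:160]<45).astype('uint8');n,l,st,c=cv2.connectedComponentsWithStats(s);print(st[1:],c[1:]+[105,255])
print(ray(p,130,277,.071))
# cap check
print(ray(p,216,204,.099))
E
python3 -m jog '[[[0.5,-3,0],7,8.5],[[1,-6.5,0],14,8.5],[[1.5,-10,0],21,8.5],[[2,-13.5,0],28,8.5],[[2.5,-17,0],35,8.5],[[2.7,-20,0],38,8.5],[[2.9,-23,0],38,8.5],[[2.9,-25,0],38,8.5]]'; python3 -m jog '[[[0,-1,-2],0,8.5],[[0,-1,-6],0,8.5],[[0,-1,-9],0,8.5],[[0,-1,-11],0,8.5],[[0,-1,-11],0,8.5]]'; python3 - <<'E'
from h import *
im,p=shot('wrist','w4.png');plan(0,0);print(p)
print(proj(p,[.659,-.18,.096]))
E
```

```text
[[ 22   0  10   6  37]
 [  8   8  36  30 580]
 [ 37  25  16  20 152]] [[131.27027027 256.78378378]
 [130.40172414 277.54310345]
 [149.45394737 290.28947368]]
[ 0.66542474 -0.18084184  0.071     ]
[ 0.60759422 -0.03204626  0.099     ]
time_s: 7.77
eef_pos: [0.6622, -0.1724, 0.3546]
orientation: [-0.276, 1.542, 0.284]
wrist_force: [0.0, -0.3, -0.4]
opening: 0.995
time_s: 8.18
eef_pos: [0.6589, -0.182, 0.2366]
orientation: [-0.271, 1.552, 0.288]
wrist_force: [-0.7, 1.4, -1.5]
opening: 0.997
r 268.172118457584 ang -69.91619346355456 z 0.24034812384848134 F [-0.  -0.3  0.8] q1 [-0.35  0.36  1.21  0.01  1.58 -2.28] 8.2333

{'intrinsics': array([[369.08160945,   0.        , 321.38833748],
       [  0.        , 369.08160945, 243.53515431],
       [  0.        ,   0.        ,   1.        ]]), 'eye': array([ 0.58437716, -0.21272451,  0.37860613]), 'attitude': array([1.68152713, 2.41368182, 0.3994801 ])}
[323.23119146 228.81232116]
```

View pics/w4.png

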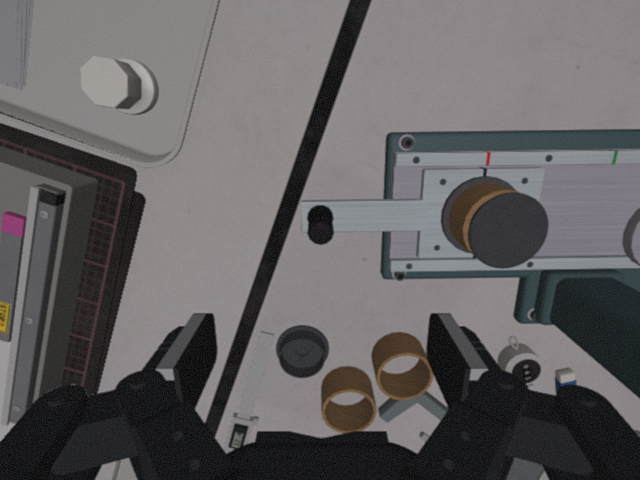

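```bash
python3 -m jog '[[[0.1,0.1,-4],0,8.5],[[0.1,0.1,-8],0,8.5],[[0.1,0.1,-12],0,8.5],[[0.1,0.1,-15.5],0,8.5],[[0.1,0.1,-18],0,8.5],[[0.1,0.1,-18.4],0,8.5],[[0.1,0.1,-18.4],0,5]]'; python3 - <<'E'
from h import *
im,p=shot('wrist','w5.png');plan(0,0);print(p)
E
```

```text
time_s: 8.82
eef_pos: [0.6607, -0.1811, 0.0561]
orientation: [-0.272, 1.55, 0.287]
wrist_force: [-0.0, 0.4, 0.2]
opening: 0.873
r 268.41671302544273 ang -69.42822266218744 z 0.058579957328905474 F [-0.2 -0.1  0.3] q1 [-0.35  0.49  1.38  0.01  1.27 -2.28] 8.8667

{'intrinsics': array([[369.08160945,   0.        , 321.38833748],
       [  0.        , 369.08160945, 243.53515431],
       [  0.        ,   0.        ,   1.        ]]), 'eye': array([ 0.58590228, -0.2117462 ,  0.19793691]), 'attitude': array([1.67964964, 2.41233447, 0.40007454])}
```

View pics/w5.png

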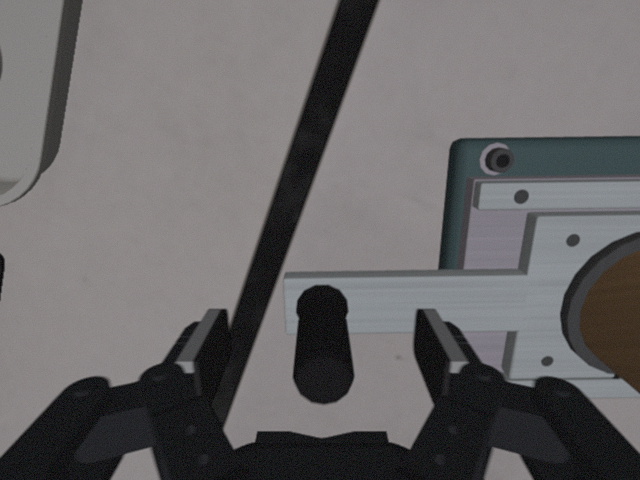

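```bash
python3 -m jog '[[[0,0,0],0,4],[[0,0,0],0,1],[[0,0,0],0,1],[[0,0,0],0,1],[[0,0,0],0,1],[[0,0,0],0,1],[[0,0,0],0,1]]' 30;python3 -c "
from h import *
plan(0,0);shot('top','t5.png')
o=robot.observe();print(o['eef_pos'],o['opening'],o['ft_torque'])
Y=np.array([np.cos(np.radians(110.3)),np.sin(np.radians(110.3))])
for k in range(1,9):print((Y*1.5*k).round(2))"
```

```text
time_s: 9.45
eef_pos: [0.6637, -0.182, 0.0609]
orientation: [-0.275, 1.543, 0.284]
wrist_force: [0.2, 0.7, 6.6]
opening: 0.244
r 269.28497256152747 ang -69.17657355945276 z 0.06085975869246853 F [0.2 0.7 6.6] q1 [-0.35  0.49  1.38  0.01  1.27 -2.28] 9.45

[ 0.66374243 -0.18200573  0.06087965] 0.2447840995766399 [ 0.19077783 -0.00433394 -0.01386962]
[-0.52  1.41]
[-1.04  2.81]
[-1.56  4.22]
[-2.08  5.63]
[-2.6   7.03]
[-3.12  8.44]
[-3.64  9.85]
[-4.16 11.25]
```

```bash
python3 -m jog '[[[-0.3,0.7,0],0,1],[[-0.7,1.9,0],0,1],[[-1.2,3.2,0],0,1],[[-1.7,4.5,0],0,1],[[-1.7,4.5,0],0,1]]';python3 -c "
from h import *
o=robot.observe();print(o['eef_pos'],o['opening'],o['ft_torque'],o['wrist_force'])
shot('scene','s6.png')
a=cv2.imread('pics/s6.png')[155:325,275:475]; cv2.imwrite('pics/s6z.png',cv2.resize(a,None,fx=3.5,fy=3.5,interpolation=cv2.INTER_CUBIC))"
```

```text
time_s: 9.92
eef_pos: [0.6461, -0.1341, 0.0614]
orientation: [-0.275, 1.543, 0.287]
wrist_force: [-2.4, 4.5, 4.6]
opening: 0.242
[ 0.64614802 -0.13414245  0.06139177] 0.24202188668842659 [0.61045432 0.27836051 0.01588108] [-2.44597105  4.51895395  4.63635845]
```

View pics/s6z.png

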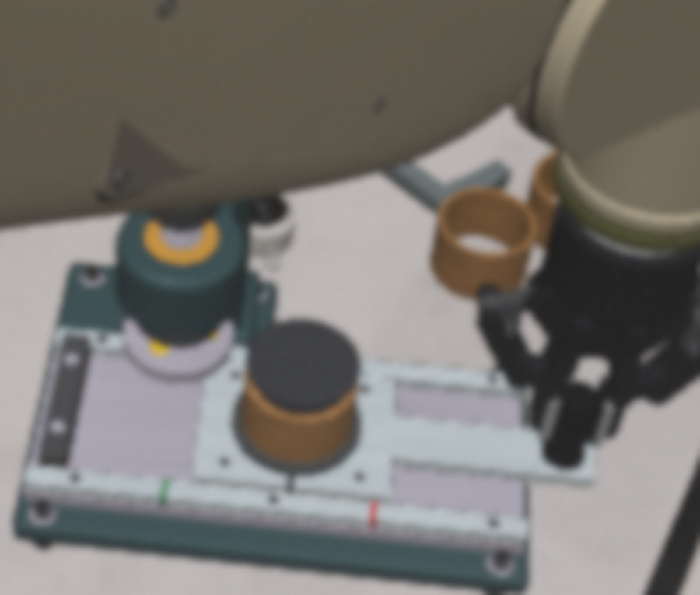

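```bash
python3 -c "
from h import *
shot('top','t6.png')
a=cv2.imread('pics/t6.png')[150:480,200:450]; cv2.imwrite('pics/t6z.png',cv2.resize(a,None,fx=1.8,fy=1.8,interpolation=cv2.INTER_CUBIC))"
```

```text
(no output)
```

View pics/t6z.png

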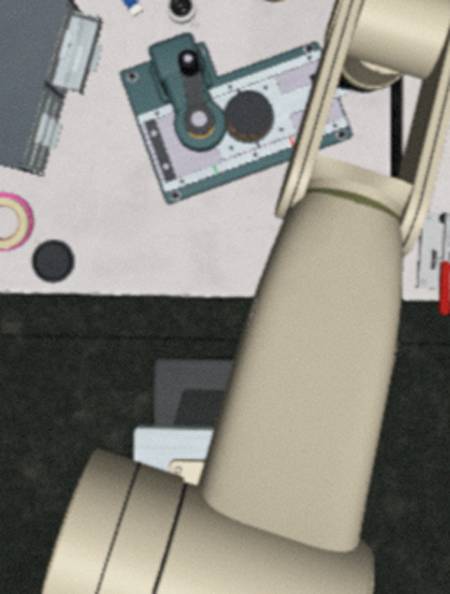

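```bash
python3 -m jog '[[[-0.4,1.0,0],0,1],[[-0.8,2.2,0],0,1],[[-1.25,3.3,0],0,1],[[-1.7,4.5,0],0,1],[[-2.1,5.5,0],0,1],[[-2.2,5.8,0],0,1],[[-2.2,5.8,0],0,1]]';python3 -c "
from h import *
o=robot.observe();print(o['eef_pos'],o['opening'],o['ft_torque'],o['wrist_force']); e=o['eef_pos'][:2]-[.567,.069];print(e@[-.353,.935],e@[.935,.353])"; python3 -m jog '[[[-0.07,0.19,0],0,1],[[-0.14,0.37,0],0,1],[[-0.14,0.37,0],0,1]]'
```

```text
time_s: 10.6
eef_pos: [0.6238, -0.0747, 0.0614]
orientation: [-0.274, 1.544, 0.29]
wrist_force: [-1.2, 4.1, 3.2]
opening: 0.248
[ 0.62376871 -0.07473562  0.06140474] 0.24782340955890264 [0.45160973 0.19360777 0.00313936] [-1.15577349  4.07599083  3.15976653]
-0.15443215766091373 0.0023400755150305525
time_s: 10.85
eef_pos: [0.6224, -0.071, 0.0614]
orientation: [-0.274, 1.544, 0.289]
wrist_force: [0.1, -0.2, 2.1]
opening: 0.244
```

```bash
python3 -m jog '[[[-0.07,0.19,0],0,1],[[-0.07,0.19,0],0,1]]'; python3 -m jog '[[[-0.07,0.19,0],0,1],[[-0.07,0.19,0],0,1]]'
```

```text
time_s: 11.02
eef_pos: [0.6218, -0.0694, 0.0614]
orientation: [-0.274, 1.543, 0.289]
wrist_force: [0.5, -2.2, 1.7]
opening: 0.246
time_s: 11.18
eef_pos: [0.6217, -0.0691, 0.0616]
orientation: [-0.276, 1.543, 0.286]
wrist_force: [4.3, -9.1, -1.5]
opening: 0.246
```

```bash
python3 -m jog '[[[-0.05,0.14,0],0,1],[[-0.05,0.14,0],0,1]]'; python3 -c "
from h import *
for n,b in (('scene',(155,325,275,475)),('top',(160,275,255,430))):
  im,p=shot(n,n+'7.png')
  a=cv2.imread('pics/%s7.png'%n)[b[0]:b[1],b[2]:b[3]]; cv2.imwrite('pics/%s7z.png'%n,cv2.resize(a,None,fx=3.5,fy=3.5,interpolation=cv2.INTER_CUBIC))"
```

```text
time_s: 11.35
eef_pos: [0.6217, -0.0691, 0.0617]
orientation: [-0.276, 1.542, 0.284]
wrist_force: [3.8, -7.0, -1.4]
opening: 0.245
```

View pics/scene7z.png

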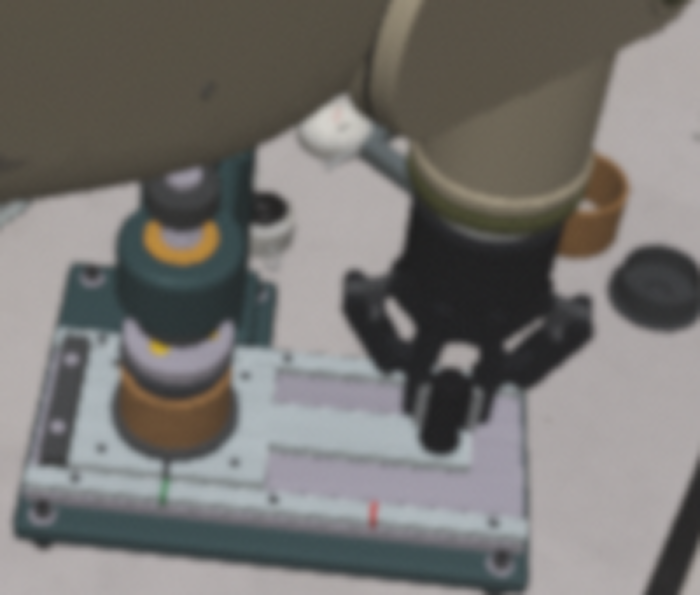

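View pics/top7z.png

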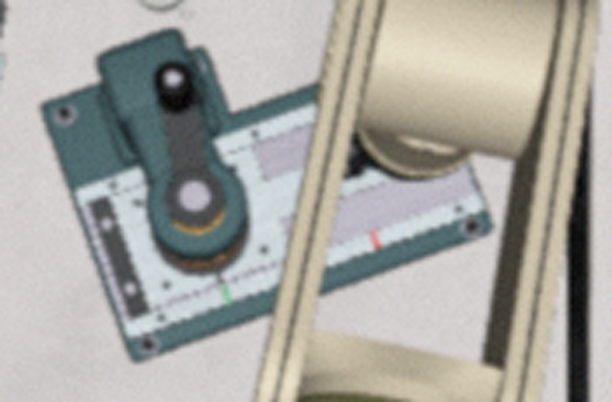

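```bash
python3 -m jog '[[[0,0,0],0,3],[[0,0,0],0,6],[[0,0,0],0,8.5],[[0,0,0],0,8.5],[[0,0,3],0,8.5],[[0,0,7],0,8.5],[[0,0,11],0,8.5],[[0,0,15],0,8.5]]'; python3 -m jog '[[[0,0,4],0,8.5],[[0,0,8],0,8.5],[[0,0,11],-7,8.5],[[0,0,14],-14,8.5],[[0,2,14.5],-21,8.5],[[0,4,14.5],-28,8.5],[[0,7,14.5],-35,8.5],[[0.5,10,14.5],-38,8.5]]';python3 -c "
from h import *
plan(0,0); print(robot.observe()['eef_pos'])"
```

```text
time_s: 12.12
eef_pos: [0.6209, -0.0686, 0.2127]
orientation: [-0.276, 1.543, 0.285]
wrist_force: [-0.0, -0.5, 0.2]
opening: 0.989
time_s: 12.78
eef_pos: [0.6255, 0.0321, 0.3583]
orientation: [0.248, 1.546, -0.243]
wrist_force: [-0.5, -0.1, 0.0]
opening: 0.992
r 68.68424532147742 ang -33.16302332184063 z 0.35831107269773876 F [-0.5 -0.1  0. ] q1 [-0.03  0.18  1.21  0.    1.75 -1.29] 12.7833

[0.62549678 0.03212813 0.35831107]
```

```bash
python3 -m jog '[[[0.4,2.5,0],0,8.5],[[0.65,4.9,0],0,8.5],[[0.65,4.9,0],0,8.5],[[0.65,4.9,-2],0,8.5]]';python3 - <<'E'
from h import *
p=robot.camera_params('wrist');im,_=shot('wrist','w8.png'); plan(0,0); print(robot.observe()['eef_pos'])
g=cv2.cvtColor(im,cv2.COLOR_RGB2GRAY)
H=[.6309,.0803,.287]; u=proj(p,H); print(u, proj(p,[.567,.0688,.231]))
x,y=map(int,u); s=(g[y-16:y+17,x-16:x+17]>100).astype('uint8');n,l,st,c=cv2.connectedComponentsWithStats(s);print(st[1:,4],c[1:]+[x-16,y-16])
for i in range(1,n): print(ray(p,*(c[i]+[x-16,y-16]),.287))
E
```

```text
time_s: 13.12
eef_pos: [0.6332, 0.0831, 0.3426]
orientation: [0.247, 1.54, -0.239]
wrist_force: [0.6, -0.8, 1.3]
opening: 0.994
r 64.85536413794532 ang 11.105243421788932 z 0.33528787511713526 F [ 1.3  0.3 -4.4] q1 [ 0.05  0.2   1.22  0.    1.71 -1.21] 13.1667

[0.63164095 0.08219191 0.33528788]
[316.53155614 263.80488319] [270.77978195 152.3350524 ]
[164 155] [[317.26829268 263.25609756]
 [314.49032258 276.38709677]]
[0.6307076  0.08080749 0.287     ]
[0.63803319 0.07672603 0.287     ]
```

View pics/w8.png

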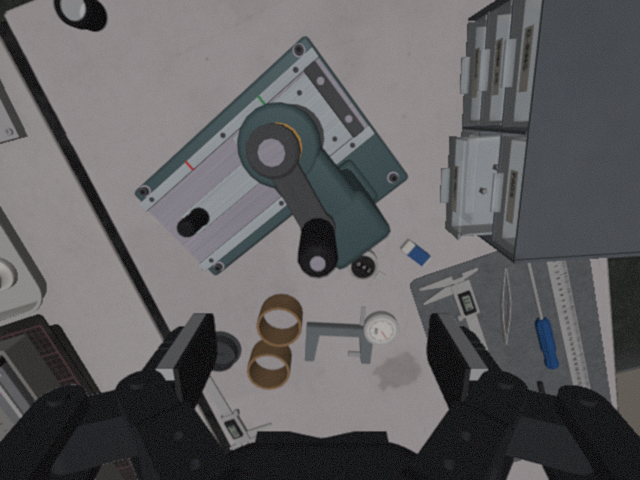

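```bash
python3 -m jog '[[[0,-0.1,-3],0,8.5],[[0,-0.1,-6],0,8.5],[[0,-0.1,-8.5],0,8.5],[[0,-0.1,-8.5],0,5],[[0,-0.1,-8.5],0,1.5],[[0,-0.1,-8.5],0,1.5],[[0,-0.1,-8.5],0,1.5],[[0,-0.1,-8.5],0,1.5]]' 40; python3 -m jog '[[[0,0,0],0,1.5],[[0,0,0],0,1.5],[[0,0,0],0,1.5],[[0,0,0],0,1.5]]'; python3 -c "
from h import *
plan(-15,8)"
```

```text
time_s: 13.83
eef_pos: [0.6328, 0.0812, 0.2531]
orientation: [0.247, 1.544, -0.241]
wrist_force: [-0.1, 1.2, 0.8]
opening: 0.295
time_s: 14.17
eef_pos: [0.6329, 0.0812, 0.2533]
orientation: [0.247, 1.544, -0.241]
wrist_force: [0.8, 0.6, -1.4]
opening: 0.278
r 65.90614975091422 ang 10.01423665323979 z 0.2533438112322462 F [ 0.8  0.6 -1.4] q1 [ 0.05  0.21  1.36  0.    1.56 -1.21] 14.1667
[[-0.01,-1.71,-0.04],0,1.5],[[-0.38,-3.37,-0.08],0,1.5],[[-1.16,-4.87,-0.12],0,1.5],[[-2.31,-6.12,-0.17],0,1.5],[[-3.74,-7.04,-0.21],0,1.5],[[-5.36,-7.55,-0.25],0,1.5],[[-7.06,-7.62,-0.29],0,1.5],[[-8.71,-7.25,-0.33],0,1.5]
```

```bash
python3 -m jog '[[[-0.01,-1.71,-0.04],0,1.5],[[-0.38,-3.37,-0.08],0,1.5],[[-1.16,-4.87,-0.12],0,1.5],[[-2.31,-6.12,-0.17],0,1.5],[[-3.74,-7.04,-0.21],0,1.5],[[-5.36,-7.55,-0.25],0,1.5],[[-7.06,-7.62,-0.29],0,1.5],[[-8.71,-7.25,-0.33],0,1.5]]';  python3 -c "
from h import *
plan(-20)"
```

```text
time_s: 14.83
eef_pos: [0.5454, 0.0082, 0.2499]
orientation: [0.248, 1.543, -0.242]
wrist_force: [5.3, 6.7, -4.5]
opening: 0.276
r 65.55237940015977 ang -110.12720137749079 z 0.2499190332477876 F [ 5.3  6.7 -4.5] q1 [-0.08 -0.04  1.63  0.    1.54 -1.34] 14.8333
[[-1.93,1.18,-0.06],0,1.5],[[-3.38,2.92,-0.11],0,1.5],[[-4.15,5.04,-0.17],0,1.5],[[-4.14,7.30,-0.22],0,1.5],[[-3.37,9.42,-0.28],0,1.5],[[-1.91,11.14,-0.33],0,1.5],[[0.05,12.27,-0.39],0,1.5],[[2.27,12.65,-0.44],0,1.5]
```

```bash
python3 -m jog '[[[-1.93,1.18,-0.06],0,1.5],[[-3.38,2.92,-0.11],0,1.5],[[-4.15,5.04,-0.17],0,1.5],[[-4.14,7.3,-0.22],0,1.5],[[-3.37,9.42,-0.28],0,1.5],[[-1.91,11.14,-0.33],0,1.5],[[0.05,12.27,-0.39],0,1.5],[[2.27,12.65,-0.44],0,1.5]]';  python3 -c "
from h import *
plan(-20)"
```

```text
time_s: 15.5
eef_pos: [0.5683, 0.1345, 0.2455]
orientation: [0.245, 1.543, -0.243]
wrist_force: [-3.1, -15.5, 1.3]
opening: 0.279
r 64.82825259733157 ang 89.76975322729274 z 0.24549121192092274 F [ -3.1 -15.5   1.3] q1 [ 0.15  0.07  1.53 -0.    1.53 -1.11] 15.5
[[2.22,-0.38,-0.06],0,1.5],[[4.17,-1.52,-0.11],0,1.5],[[5.62,-3.26,-0.17],0,1.5],[[6.38,-5.38,-0.22],0,1.5],[[6.37,-7.64,-0.28],0,1.5],[[5.59,-9.76,-0.33],0,1.5],[[4.13,-11.48,-0.39],0,1.5],[[2.17,-12.60,-0.44],0,1.5]
```

```bash
python3 -m jog '[[[2.22,-0.38,-0.06],0,1.5],[[4.17,-1.52,-0.11],0,1.5],[[5.62,-3.26,-0.17],0,1.5],[[6.38,-5.38,-0.22],0,1.5],[[6.37,-7.64,-0.28],0,1.5],[[5.59,-9.76,-0.33],0,1.5],[[4.13,-11.48,-0.39],0,1.5],[[2.17,-12.6,-0.44],0,1.5]]';  python3 -c "
from h import *
plan(-20)"
```

```text
time_s: 16.17
eef_pos: [0.5905, 0.0073, 0.2411]
orientation: [0.246, 1.542, -0.244]
wrist_force: [-0.7, 8.4, -0.5]
opening: 0.271
r 66.33317421344738 ang -70.2122718951832 z 0.24105211713685357 F [-0.7  8.4 -0.5] q1 [-0.07  0.09  1.52  0.    1.52 -1.33] 16.1667
[[-2.27,-0.26,-0.06],0,1.5],[[-4.49,0.14,-0.11],0,1.5],[[-6.44,1.28,-0.17],0,1.5],[[-7.89,3.01,-0.22],0,1.5],[[-8.65,5.14,-0.28],0,1.5],[[-8.64,7.39,-0.33],0,1.5],[[-7.86,9.51,-0.39],0,1.5],[[-6.41,11.24,-0.44],0,1.5]
```

Cumulative −440°, q≈11.0.

```bash
python3 -m jog '[[[-2.27,-0.26,-0.06],0,1.5],[[-4.49,0.14,-0.11],0,1.5],[[-6.44,1.28,-0.17],0,1.5],[[-7.89,3.01,-0.22],0,1.5],[[-8.65,5.14,-0.28],0,1.5],[[-8.64,7.39,-0.33],0,1.5],[[-7.86,9.51,-0.39],0,1.5],[[-6.41,11.24,-0.44],0,1.5]]';  python3 -c "
from h import *
plan(-15,6)"
```

```text
time_s: 16.83
eef_pos: [0.5267, 0.1192, 0.2367]
orientation: [0.244, 1.539, -0.246]
wrist_force: [10.5, -17.0, -6.2]
opening: 0.278
r 64.46706665781815 ang 129.8785799111022 z 0.23670063724276816 F [ 10.5 -17.   -6.2] q1 [ 0.13 -0.05  1.66 -0.01  1.51 -1.13] 16.8333
[[1.40,0.95,-0.04],0,1.5],[[3.02,1.46,-0.08],0,1.5],[[4.71,1.53,-0.12],0,1.5],[[6.37,1.16,-0.17],0,1.5],[[7.87,0.37,-0.21],0,1.5],[[9.12,-0.78,-0.25],0,1.5]
```

```bash
python3 -m jog '[[[1.4,0.95,-0.04],0,1.5],[[3.02,1.46,-0.08],0,1.5],[[4.71,1.53,-0.12],0,1.5],[[6.37,1.16,-0.17],0,1.5],[[7.87,0.37,-0.21],0,1.5],[[9.12,-0.78,-0.25],0,1.5],[[9.12,-0.78,-0.25],0,1.5]]';  python3 -c "
from h import *
plan(0,0)"; python3 -m jog '[[[0,0,0],0,8.5],[[0,0,0],0,8.5],[[0,0,0],0,8.5],[[0,0,0],0,8.5],[[0,0,2],0,8.5],[[0,0,5],0,8.5],[[0,0,9],0,8.5],[[0,0,13],0,8.5]]'; python3 - <<'E'
from h import *
for n,b in (('scene',(155,325,275,475)),('top',(160,275,255,430))):
  im,p=shot(n,n+'9.png')
  a=cv2.imread('pics/%s9.png'%n)[b[0]:b[1],b[2]:b[3]]; cv2.imwrite('pics/%s9z.png'%n,cv2.resize(a,None,fx=3.5,fy=3.5,interpolation=cv2.INTER_CUBIC))
plan(0,0)
E
```

```text
time_s: 17.42
eef_pos: [0.6196, 0.1098, 0.2342]
orientation: [0.245, 1.538, -0.248]
wrist_force: [2.8, 1.0, -2.2]
opening: 0.275
r 65.36928206876367 ang 37.87056582267684 z 0.2341638971066621 F [ 2.8  1.  -2.2] q1 [ 0.1   0.19  1.42 -0.01  1.52 -1.16] 17.4167

time_s: 18.08
eef_pos: [0.6184, 0.1102, 0.3649]
orientation: [0.245, 1.54, -0.247]
wrist_force: [0.9, 0.6, 1.2]
opening: 0.993
r 67.33315888417745 ang 37.357094040575035 z 0.3743644961865351 F [ 1.8 -0.9  0.9] q1 [ 0.1   0.17  1.18 -0.01  1.75 -1.16] 18.1833
```

View pics/scene9z.png

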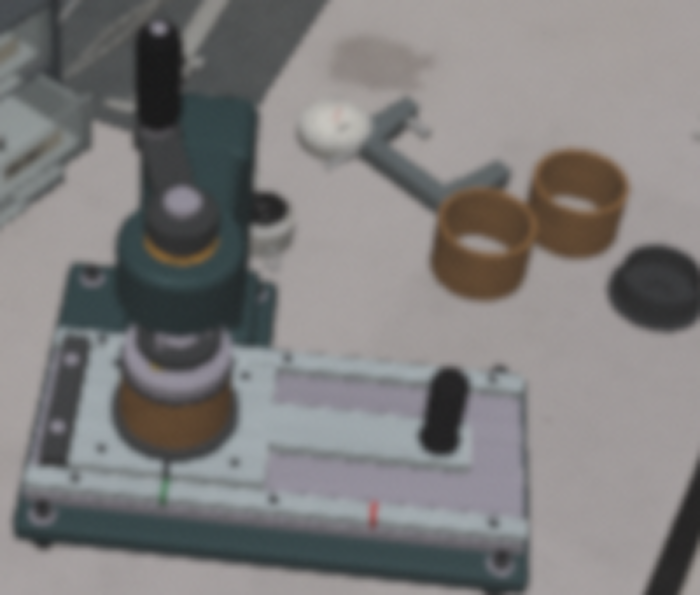

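View pics/top9z.png

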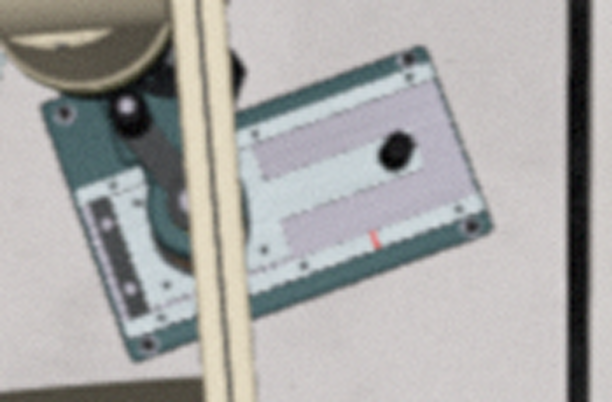

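```bash
python3 -m jog '[[[0,0,2],0,8.5],[[0,0,2],0,8.5],[[0,0,2],0,8.5]]'; python3 -c "
from h import *
plan(0,0); print(robot.finish_job())"
```

```text
time_s: 18.43
eef_pos: [0.622, 0.1111, 0.3971]
orientation: [0.248, 1.519, -0.242]
wrist_force: [0.2, 0.0, -0.8]
opening: 0.995
r 67.98514268298068 ang 37.46553071629968 z 0.39713421032838014 F [ 0.2  0.  -0.8] q1 [ 0.1   0.18  1.14 -0.01  1.79 -1.16] 18.4333

the job is handed in; nothing more can be done
None
```

The job is handed in after 18.4 s of the 72 s allowed, and the cap looks pressed home and clamped under the plate. `finish_job()` gives no verdict, so I can't confirm a pass.

- **Cranking up:** I raised the press from about 16.1 rad to about 3.35 rad, so the plate cleared the started cap.
- **Sliding the sled:** I held the sled by its handle and slid it about 12 cm along the bed until it met the end stop. It stopped moving under a push of about 9 N.
- **Cranking down:** I lowered the press to about 15.4 rad, past the 12 rad where the cap is home, then let go and raised the arm clear.

**Last checks:**
- The sled's tick lines up with the green mark, and its plate butts against the end stop.
- The pressure plate sits down on the core with no dark cap rim showing.
- The wrist force is about zero, with the gripper roughly 13 cm above the crank grip.

**Not measured directly:** the cap's depth and the plate's force come from the crank angle, which puts the force at about 25 N. I never moved near the spare cap or the loupe, but did not measure their positions again at the end. No check failed or disagreed.

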